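# Hold two grinding balls up to the viewing screen

### The job

Take the dark brown, worn steel ball out of the open black case and set it on the empty blue ring seat of the aluminium tray, next to the bright new ball, while the tray still stands on the bench. Then lift the tray and carry it level, so that neither ball ever leaves its seat, to the lit viewing screen, and hold it there still and level for comparison: centred on the screen, both balls at the height of the middle of the lit area, long side parallel to the screen, the balls about 12 cm in front of it. Finish while still holding the tray up there; do not touch the screen, and leave the white balls, the beaker, the bottle and the photometer where they are.

Things in the scene. Friction and masses are not known exactly. Their poses are not given: they have to be found in the camera images.
- tray: loose aluminium tray, 190 x 80 mm, about 0.26 kg (up to a quarter more or less); origin at the centre of its underside, which stands on the bench at the start; x along its long side, z up. Plate top 10 mm, lips 14 mm above the underside. Two blue ring seats on the centre line, a blue grip bridge across the middle; loaded with both balls it balances about the grip
- tray_grip (a point): centre of the blue grip bar: 12 mm thick (tray x) with flat sides, 72 mm long (tray y), 20 mm tall, 62 to 82 mm above the tray's underside, on thin posts at y = -32 and +32 mm; axes as the tray's
- seat_empty (a point): where the centre of a 20 mm ball lies when it rests on the empty seat: tray x = +65 mm, 32.4 mm above the tray's underside. The seat is a ring, outer diameter 18, bore 11 mm, its top 24 mm above the underside; the ball rests on the bore's edge and rolls off if tipped beyond about 33 degrees
- seat_new (a point): the same for the other seat (tray x = -65 mm), on which the new ball rests at the start
- worn_ball: loose dark brown steel ball, 20 mm diameter, 33 g, origin at its centre; it rests in a round pocket in the grey foam of the case (any of the three), its centre 6 mm above the foam's top face. Its axes turn as it rolls
- new_ball: loose bright steel ball, 20 mm, 33 g, origin at its centre, on the tray's other seat
- white_ball_a: white ceramic ball, 20 mm, origin at its centre, in another pocket of the case; leave alone
- white_ball_b: white ceramic ball, 20 mm, origin at its centre, in another pocket of the case; leave alone
- case: fixed open black case, 200 (x) x 150 (y) mm, origin at the centre of its underside, z up. Flat foam top at 42 mm, case edge at 45 mm. The three ball pockets lie in a row along its x at x = -55, 0 and 55 mm, y = -25 mm (50 mm from the front edge). Its lid stands open behind, from the edge at y = +75 mm, leaning back, up to 165 mm high
- screen: fixed lit viewing screen on a foot, white frame 270 wide x 210 mm high, 20 mm thick, top edge 250 mm above the bench; origin on the bench under the lit face, the lit face looks along its -x, y runs along the face, z up
- screen_face (a point): centre of the lit area (240 wide x 180 mm high), 145 mm above the bench, on the face; axes as the screen's: -x points out of the face
- beaker: glass beaker, 70 mm diameter, 90 mm tall, origin at the centre of its underside; leave alone
- reagent_bottle: white plastic jar with a blue cap, 42 mm diameter, 85 mm tall, origin at the centre of its underside; leave alone
- photometer: grey handheld photometer lying on the bench, 200 x 85 x 58 mm, origin at the centre of its underside; leave alone
There are look-alikes about, which are no part of the job. Of the things like the tray, leave any that is orange or pink; of the rest the smaller one is meant.

How it is judged:
By the outcome, as a careful person would: the job done as asked, in the order asked, and still so for the second after the job is handed in, while the arm keeps its last pose, push and grip.
It also fails if it takes over 56 s, if anything falls off the work surface, if the arm or the gripper's body presses on something with over 40 N, if the wrist force passes 120 N, or if a joint passes its speed limit or range.

### The arm

A 6-joint arm with a two-finger parallel gripper is mounted at the origin on the work surface. World frame = base frame: x ahead of the robot, y to its left, z up, the work surface at z = 0. Lengths are in m, angles in rad, forces in N, time in s.
With the tool pointing down it reaches from about 0.325 to 0.9 m from the base axis. Payload 6.1 kg.
Tool frame: the origin (TCP) lies midway between the tips of the shut fingers; the grasp point (between the pads) lies 19 mm behind it; z points along the fingers, y is the line along which they close (so a half turn about z gives the same grasp; the last joint's range is limited). The gripper opens to 85 mm and grips with 20 to 120 N. Pads are 22 mm wide; open, the fingers measure 114 mm over their backs; the gripper's body (76 mm by 85 mm) begins 54 mm behind the grasp point. The pads swing forward as they close: fully open they stand 13 mm farther back than shut.
Start: joints at [-1.337, 0.22, 1.526, -0, 1.395, -0.126], TCP at [0.22, -0.585, 0.231] pointing down, gripper open.
Joint ranges: [-2.98, 2.98], [-0.91, 2.08], [0.09, 2.57], [-1.24, 4.39], [0.2, 2.65], [-2.68, 2.68]. Speed limits (rad/s): [2.57, 2.57, 3.01, 3.14, 3.14, 3.14].

### API

Orientations are given as [roll, pitch, yaw] about the fixed x, y, z axes, in that order (R = Rz(yaw) Ry(pitch) Rx(roll)).
In Python, from plant import movep, move_l, set_joints, gripper_to, hold, inverse_kinematics, observe, get_image, get_calibration, Unreachable, job_done gives the robot as it stands. Calls block until the motion is done:
- movep(position, orientation): joint-space move of the TCP to a pose.
- move_l(position, feed=0.15, rotation=None, max_force=None): straight line of the TCP; rotation=None keeps the orientation; feed is the mean speed in m/s. With max_force (N) it stops when the force on the tool has changed by that much, and returns True; else False.
- set_joints(angles): joint-space move.
- gripper_to(opening, f_grip=None): finger opening in m; f_grip is the grip in N (None keeps the last); returns when the fingers have stopped.
- hold(seconds).
- inverse_kinematics(position, orientation): joint angles nearest the present ones, or None.
- observe(): the state.
- get_image(name): name is "side" or "top" or "wrist"; returns (picture, depth): 400x640x3 uint8, red, green, blue; 400x640 float32, m along the optical axis (not along the pixel's ray), 0 where there is no reading.
- get_calibration(name): a dict with "intrinsics" (3x3 intrinsics, pixels), "world_from_camera" (4x4, takes a point from camera to world coordinates). Camera axes: x right, y down, z forward; pixel columns grow to the right and rows downward; lengths in m; the calibration is good to about 2 mm. A picture is of the moment at which its call begins: read the wrist's pose just before it. get_calibration takes no time and is no camera call; for the wrist camera it gives the pose at the moment of the call.
A pose or a line that the arm cannot do raises Unreachable and nothing moves.
- job_done(): hands the job in; it is judged then, once.
The state is a dict: "time_s": time; "q": joint angles; "joint_velocities": joint speeds; "joint_torque": joint torques, N m; "eef_pos": TCP position; "tcp_rot": TCP orientation; "ft_force": force on the tool from outside, world axes, zero at the start; "torque": the same for the moment, N m; "opening": finger opening in m; "grasp_force": force on a finger pad.
Only numpy, scipy, OpenCV 4.12 (cv2) and the standard library are available. Lean on these libraries where they do the work, as an engineer would, in place of code of your own. Each camera call takes 0.05 s, during which the arm holds its last target. There are 200 camera calls.

## Working session

There is one attempt and no reset: what is moved stays moved. The work goes in short steps, each a Python script; the robot and the scene stay as the last script left them, time stands still between calls to the robot, and variables do not carry over. Pictures are saved under pics/ and viewed, at most 10 in all, crops included, and the job is handed in when it is done.

```bash
ls && mkdir -p pics
cat > h.py <<'E'
import numpy as np, cv2
from plant import *
def grab(n):
    c=get_calibration(n); im,d=get_image(n); np.savez(f'{n}.npz',im=im,d=d,K=c["intrinsics"],T=c["world_from_camera"]); return im,d,np.array(c["intrinsics"]),np.array(c["world_from_camera"])
def load(n):
    z=np.load(f'{n}.npz'); return z['im'],z['d'],z['K'],z['T']
def pts(d,K,T):
    v,u=np.mgrid[0:d.shape[0],0:d.shape[1]]
    P=np.stack([(u-K[0,2])/K[0,0]*d,(v-K[1,2])/K[1,1]*d,d],-1)
    W=P@T[:3,:3].T+T[:3,3]; W[d<=0]=np.nan; return W
def ray(u,v,K,T,z):
    r=T[:3,:3]@np.array([(u-K[0,2])/K[0,0],(v-K[1,2])/K[1,1],1]); o=T[:3,3]
    return o+r*(z-o[2])/r[2]
E
python3 - <<'E'
from h import *
for n in("top","side"):
    im,d,K,T=grab(n); cv2.imwrite(f'pics/{n}0.png',im[:,:,::-1]); print(n,T.round(3).tolist(),K.tolist())
o=observe();print(o['time_s'],o['tcp_rot'],o['eef_pos'],o['opening'])
E
```

```text
pics
top [[-0.008, -0.992, 0.124, 0.396], [-1.0, 0.008, 0.003, -0.068], [-0.004, -0.124, -0.992, 1.238], [0.0, 0.0, 0.0, 1.0]] [[379.47048781846195, 0.0, 318.27572681959646], [0.0, 379.47048781846195, 198.1592090398519], [0.0, 0.0, 1.0]]
side [[-0.997, -0.055, 0.048, 0.479], [-0.072, 0.631, -0.773, 0.96], [0.012, -0.774, -0.633, 0.975], [0.0, 0.0, 0.0, 1.0]] [[503.25897856496204, 0.0, 322.9699630844572], [0.0, 503.25897856496204, 201.41750948232988], [0.0, 0.0, 1.0]]
0.1 [-3.13986275e+00 -1.93270047e-04  3.59820724e-01] [ 0.21990911 -0.5844713   0.23031072] 0.08553336607809141
```

View pics/top0.png

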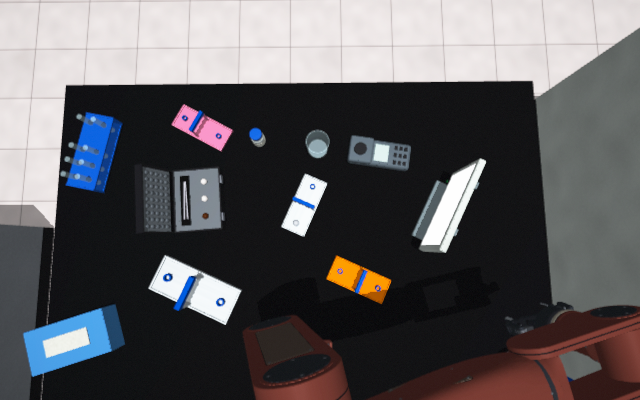

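View pics/side0.png

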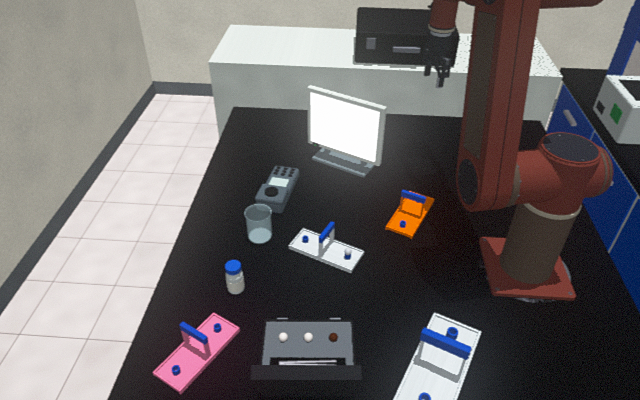

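The top view shows these tray-like things: pink (200,127), orange (358,280), large white (195,290) and small white (304,205). The smaller one that is neither orange nor pink is the small white tray. Its new ball is at (296,223) and its empty seat at (312,187). Ball candidates are the brown one at (206,216) and the whites at (204,182) and (204,199), so the brown one is the worn ball. The lit screen is near (450,205) and faces +y.

Run:
```python
from h import *
def comps(m,W,off,minA=4):
    n,l,s,c=cv2.connectedComponentsWithStats(m.astype(np.uint8))
    for i in range(1,n):
        if s[i,4]>=minA: 
            P=W[l==i]; print('  px',(c[i]+off).round(1),s[i,4],'med',np.nanmedian(P,0).round(4),'maxz',np.nanmax(P[:,2]).round(4))
for n,rt,rc in(("top",(280,170,330,240),(150,160,230,240)),("side",(280,215,370,275),(245,310,365,385))):
    im,d,K,T=load(n);W=pts(d,K,T);h=cv2.cvtColor(im,cv2.COLOR_RGB2HSV)
    x0,y0,x1,y1=rt;s=np.s_[y0:y1,x0:x1]
    print(n,'blue');comps((h[s][...,0]>100)&(h[s][...,0]<130)&(h[s][...,1]>130)&(h[s][...,2]>60),W[s],(x0,y0))
    print('tray white/any>5mm');w=(W[s][...,2]>0.005)&(W[s][...,2]<.03);
    m=(h[s][...,1]<60)&(h[s][...,2]>110);comps(m,W[s],(x0,y0),50)
    c=max(cv2.findContours(m.astype(np.uint8),0,1)[0],key=cv2.contourArea);bx=cv2.boxPoints(cv2.minAreaRect(c))+(x0,y0)
    print([ray(*p,K,T,.014)[:2].round(4).tolist() for p in bx])
    x0,y0,x1,y1=rc;s=np.s_[y0:y1,x0:x1]
    print('brown');comps((h[s][...,0]<15)&(h[s][...,1]>90)&(h[s][...,2]>30),W[s],(x0,y0))
    print('white');comps((h[s][...,1]<50)&(h[s][...,2]>190),W[s],(x0,y0))
    # screen
    lit=(im.min(2)>235)
    k,l,st,c=cv2.connectedComponentsWithStats(lit.astype(np.uint8))
    for i in range(1,k):
        if st[i,4]>800: 
            P=W[l==i];P=P[~np.isnan(P[:,0])]; print('lit',c[i].round(1),st[i],np.median(P,0).round(3),P.min(0).round(3),P.max(0).round(3),'n',np.linalg.svd(P-P.mean(0),full_matrices=False)[2][2].round(3))
im,d,K,T=load('side')
a=cv2.resize(im[215:275,280:370],None,fx=6,fy=6,interpolation=2);b=cv2.resize(im[315:375,250:365],None,fx=5,fy=6)[:, :]
t=load('top')[0][165:245,160:330]
cv2.imwrite('pics/crop.png',cv2.resize(t,None,fx=4.5,fy=4.5,interpolation=2)[:,:,::-1])
```

```text
top blue
  px [311.8 186.1] 11 med [ 0.5871 -0.0442  0.025 ] maxz 0.0301
  px [302.7 202.1] 91 med [ 0.5286 -0.0173  0.082 ] maxz 0.0884
tray white/any>5mm
  px [303.7 205.1] 1376 med [ 0.5209 -0.0174  0.0107] maxz 0.0759
[[0.4579, 0.0593], [0.6344, -0.0187], [0.5994, -0.0947], [0.4242, -0.0156]]
brown
  px [205.  215.5] 22 med [0.4918 0.2903 0.0556] maxz 0.0595
white
  px [203. 181.] 21 med [0.6008 0.2994 0.056 ] maxz 0.0631
  px [184.1 197.4] 42 med [0.5535 0.3617 0.0452] maxz 0.0492
  px [186.  198.5] 8 med [0.5469 0.355  0.0452] maxz 0.0491
  px [203.8 198.1] 24 med [0.5465 0.2952 0.0559] maxz 0.0605
  px [187.  212.5] 8 med [0.5026 0.3509 0.045 ] maxz 0.0472
lit [447.  206.9] [ 422  164   53   81 1343] [ 0.503 -0.433  0.156] [ 0.398 -0.491  0.049] [ 0.614 -0.381  0.236] n [ 0.447  0.895 -0.001]
lit [173.  277.3] [153 257  44  42 847] [0.3   0.397 0.014] [0.235 0.322 0.007] [0.363 0.462 0.026] n [-0.016  0.012  1.   ]
lit [213.9 297.1] [ 191  274   49   47 1249] [0.24  0.269 0.014] [0.167 0.187 0.007] [0.31  0.34  0.025] n [ 0.011 -0.016 -1.   ]
side blue
  px [326.3 230.8] 155 med [ 0.5296 -0.0161  0.0783] maxz 0.0856
  px [305.  238.7] 28 med [ 0.5892 -0.0383  0.0195] maxz 0.0267
  px [347.1 256.4] 19 med [0.4712 0.0174 0.0205] maxz 0.0257
tray white/any>5mm
  px [326.4 249.7] 1625 med [ 0.5233 -0.0101  0.0097] maxz 0.0811
[[0.6345, -0.0081], [0.6144, -0.1416], [0.418, -0.0451], [0.45, 0.0749]]
brown
  px [332.9 336.7] 47 med [0.4936 0.2971 0.0536] maxz 0.0577
white
  px [282.8 335.9] 44 med [0.6023 0.3045 0.0538] maxz 0.0607
  px [307.9 335.8] 42 med [0.5478 0.3004 0.0539] maxz 0.0578
  px [316. 361.] 37 med [0.5259 0.3537 0.0432] maxz 0.0466
  px [294.5 363.3] 54 med [0.5777 0.3625 0.0429] maxz 0.0461
lit [344.  126.3] [ 311   93   69   69 3330] [ 0.502 -0.429  0.149] [ 0.398 -0.494  0.051] [ 0.613 -0.373  0.238] n [ 0.446  0.895 -0.001]
```

View pics/crop.png

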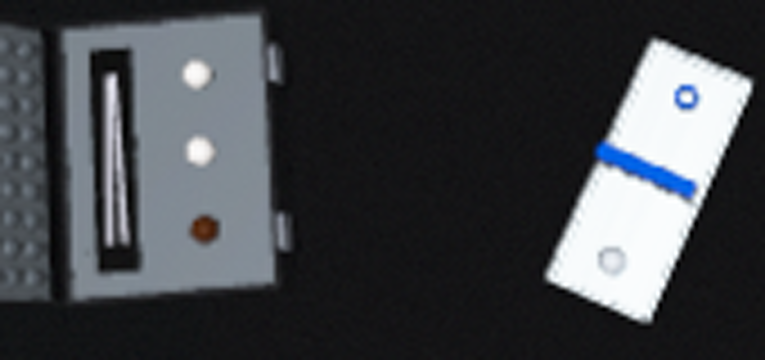

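The crop confirms the choice: worn brown ball in the case (205,228), new grey ball on the small white tray (612,260), empty ring (686,97). Next I lift clear of the screen and look from the wrist camera at the tray, then at the ball.

Run:
```python
from h import *
im,d,K,T=load('top');print('ball top ray',ray(205,215.5,K,T,.05).round(4))
im,d,K,T=load('side');print('ball side ray',ray(332.9,336.7,K,T,.05).round(4))
move_l([0.22,-0.585,0.42],feed=.25)
def at(p,yaw):
    for y in (yaw,yaw+np.pi,yaw-np.pi):
        q=inverse_kinematics(p,[np.pi,0,y]); print(y,None if q is None else np.round(q,2))
at([.53,-.017,.34],-.415);at([.53,-.017,.06],-.415+1.571);at([.557,-.324,.166],-.46+1.571);at([.49,.295,.045],.07)
movep([.53,-.06,.34],[np.pi,0,-.415]);hold(.3)
im,d,K,T=grab('wrist');np.savez('wt.npz',im=im,d=d,K=K,T=T);cv2.imwrite('pics/w_t.png',im[:,:,::-1])
o=observe();print(o['eef_pos'],o['tcp_rot'],T.round(4).tolist(),K.round(1).tolist(),o['time_s'])
movep([.51,.285,.26],[np.pi,0,.07]);hold(.3)
im,d,K,T=grab('wrist');np.savez('wb.npz',im=im,d=d,K=K,T=T)
print(observe()['eef_pos'],T.round(3).tolist(),observe()['time_s'])
cv2.imwrite('pics/w_tb.png',np.hstack([cv2.resize(im,(400,250)),cv2.resize(np.load('wt.npz')['im'],(400,250))])[:,:,::-1])
```

```text
ball top ray [0.4922 0.2919 0.05  ]
ball side ray [0.4937 0.295  0.05  ]
-0.415 [-0.18 -0.06  1.62 -0.    1.58  1.8 ]
2.726592653589793 [-0.18 -0.06  1.62  0.    1.58 -1.34]
-3.556592653589793 [-0.18 -0.06  1.62  0.    1.58 -1.34]
1.156 [-0.18  0.19  1.91 -0.    1.04  0.23]
4.297592653589793 None
-1.9855926535897932 None
1.111 [-0.65  0.32  1.54  0.    1.29 -0.19]
4.252592653589793 None
-2.0305926535897934 None
0.07 [ 0.4   0.3   1.81 -0.    1.03  1.9 ]
3.211592653589793 [ 0.4   0.3   1.81  0.    1.03 -1.24]
-3.0715926535897933 [ 0.4   0.3   1.81  0.    1.03 -1.24]
[ 0.53000417 -0.06030235  0.34000541] [ 3.14156033e+00 -7.20316156e-06 -4.15464932e-01] [[-0.4026, -0.8723, -0.2775, 0.6018], [-0.9154, 0.3837, 0.122, -0.0912], [0.0001, 0.3032, -0.9529, 0.4813], [0.0, 0.0, 0.0, 1.0]] [[316.5, 0.0, 320.9], [0.0, 316.5, 203.9], [0.0, 0.0, 1.0]] 3.5583
[0.51037505 0.28439822 0.26020145] [[0.07, -0.951, -0.302, 0.589], [-0.998, -0.067, -0.021, 0.29], [-0.0, 0.303, -0.953, 0.402], [0.0, 0.0, 0.0, 1.0]] 5.2417
```

View pics/w_tb.png

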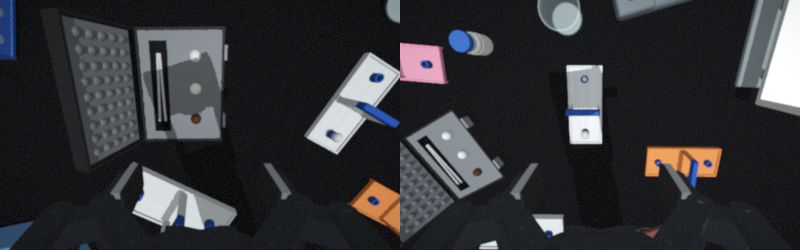

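The left half (wrist over the case) shows the brown ball at full-resolution pixel (313,189). The right half shows the small tray at about (296,166). Measuring both now.

Run:
```python
from h import *
def L(f): z=np.load(f);return z['im'],z['d'],z['K'],z['T']
def comps(m,W,off,K,T,z,minA=4):
    n,l,s,c=cv2.connectedComponentsWithStats(m.astype(np.uint8))
    for i in range(1,n):
        if s[i,4]>=minA:
            p=c[i]+off;P=W[l==i]; print('  px',p.round(1),s[i,2:],'med',np.nanmedian(P,0).round(4),'maxz',np.nanmax(P[:,2]).round(4),'ray',ray(*p,K,T,z)[:2].round(4))
im,d,K,T=L('wb.npz');W=pts(d,K,T);h=cv2.cvtColor(im,cv2.COLOR_RGB2HSV)
s=np.s_[60:220,225:355];m=(h[s][...,0]<18)&(h[s][...,1]>80)&(h[s][...,2]>25)
print('ball');comps(m,W[s],(225,60),K,T,.050)
print('white');comps((h[s][...,1]<40)&(W[s][...,2]>.047),W[s],(225,60),K,T,.050,15)
im,d,K,T=L('wt.npz');W=pts(d,K,T);h=cv2.cvtColor(im,cv2.COLOR_RGB2HSV)
s=np.s_[95:240,255:335];b=(h[s][...,0]>100)&(h[s][...,0]<130)&(h[s][...,1]>110)
print('blue');comps(b,W[s],(255,95),K,T,.024)
m=(W[s][...,2]>.005)&(h[s][...,1]<60)&(h[s][...,2]>70);c=max(cv2.findContours(((m)|b).astype(np.uint8),0,1)[0],key=cv2.contourArea)
bx=cv2.boxPoints(cv2.minAreaRect(c))+(255,95);R=np.array([ray(*p,K,T,.013)[:2] for p in bx]);print(bx.round(1).tolist(),R.round(4).tolist(),R.mean(0).round(4),[np.linalg.norm(R[i]-R[i-1]).round(4) for i in range(4)])
P=W[s][(W[s][...,2]>.06)&(W[s][...,2]<.1)];print('bar',len(P),cv2.minAreaRect(P[:,:2].astype(np.float32)))
P=W[s][(W[s][...,2]>.028)&(W[s][...,2]<.06)&(h[s][...,1]<60)];print('new',len(P),np.median(P,0))
# screen plane / centre from side view
for n in('side','top'):
    im,d,K,T=load(n);W=pts(d,K,T);lit=(im.min(2)>235).astype(np.uint8)
    k,l,st,c=cv2.connectedComponentsWithStats(lit);i=[i for i in range(1,k) if (abs(c[i]-((344,126) if n=='side' else (447,207)))<6).all()][0]
    P=W[l==i];P=P[~np.isnan(P[:,0])];mu=P.mean(0);N=np.linalg.svd(P-mu,full_matrices=False)[2][2];N*=np.sign(N[1]);t=np.array([N[1],-N[0]])/np.hypot(*N[:2])
    u=P[:,:2]@t;print(n,mu.round(4),N.round(4),'extent',np.percentile(u,[.3,99.7]).round(4),np.percentile(P[:,2],[.3,99.7]).round(4), 'mid',(mu[:2]+t*(np.percentile(u,[.3,99.7]).mean()-mu[:2]@t)).round(4))
```

```text
ball
  px [313.2 189.6] [ 14  15 161] med [0.495  0.2923 0.0541] maxz 0.0576 ray [0.4937 0.2923]
white
  px [311.3  88.5] [ 19  20 293] med [0.6025 0.3009 0.0534] maxz 0.0577 ray [0.6026 0.3011]
  px [312.  141.4] [ 17  18 252] med [0.5486 0.2969 0.0532] maxz 0.0577 ray [0.5483 0.297 ]
  px [306.4 190.4] [ 6 14 17] med [0.4927 0.3007 0.0501] maxz 0.0523 ray [0.4923 0.3   ]
blue
  px [297.8 123.1] [6 6 8] med [ 0.591  -0.0512  0.0225] maxz 0.0233 ray [ 0.5904 -0.0509]
  px [292.1 129.2] [ 8  7 15] med [ 0.5856 -0.0389  0.0221] maxz 0.0238 ray [ 0.5861 -0.0401]
  px [256.2 171. ] [3 3 4] med [ 0.5504  0.0407 -0.0009] maxz -0.0004 ray [0.5531 0.0337]
  px [289.9 179.8] [ 56  13 498] med [ 0.5304 -0.0162  0.0803] maxz 0.0826 ray [ 0.5214 -0.0058]
  px [297.4 207.6] [4 2 5] med [0.4761 0.004  0.0197] maxz 0.0216 ray [0.4775 0.0024]
[[262.1, 227.8], [264.4, 103.7], [323.3, 104.7], [321.0, 228.9]] [[0.4664, 0.0704], [0.6333, -0.0181], [0.5985, -0.0935], [0.427, -0.0146]] [ 0.5313 -0.014 ] [np.float64(0.0937), np.float64(0.1888), np.float64(0.0831), np.float64(0.1888)]
bar 637 ((0.5292088389396667, -0.017434459179639816), (0.07189122587442398, 0.012815777212381363), 65.97594451904297)
new 168 [0.47368112 0.00749341 0.03799941]
side [ 0.503  -0.43    0.1481] [ 0.446   0.895  -0.0013] extent [0.5259 0.7656] [0.0541 0.2362] mid [ 0.5064 -0.4317]
top [ 0.5033 -0.4335  0.1522] [ 0.4465  0.8948 -0.0013] extent [0.5259 0.7665] [0.0538 0.2354] mid [ 0.5054 -0.4346]
```

Run:
```python
from h import *
gripper_to(.042,40)
B=[.494,.2935]
move_l(B+[.09],feed=.2,rotation=[np.pi,0,.07])
print(move_l(B+[.043],feed=.06,max_force=8),observe()['eef_pos'])
gripper_to(.0,30);o=observe();print(o['opening'],o['grasp_force'],o['eef_pos'],o['ft_force'],o['time_s'])
if o['opening']>.012:
    move_l(B+[.17],feed=.12);hold(.2);o=observe();print(o['opening'],o['grasp_force'],o['ft_force'],o['time_s'])
    im,d,K,T=grab('wrist');cv2.imwrite('pics/held.png',im[200:400,120:520,::-1])
```

```text
False [0.49432961 0.29362762 0.04331376]
0.017767905165171117 29.240450263023376 [0.49447021 0.29302157 0.04356024] [-0.00481189 -4.36689397  4.16455721] 8.025
0.01743079517104254 29.277300238609314 [-0.26744306  0.29889098 -0.0041957 ] 9.4333
```

View pics/held.png

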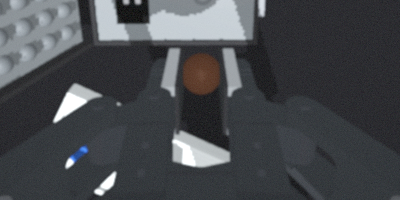

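The brown ball is held between the pads, at crop pixel (201,75), which is about (321,275) in full resolution. Next I measure where it sits relative to the TCP.

Run:
```python
from h import *
from scipy.optimize import least_squares
im,d,K,T=load('wrist');W=pts(d,K,T);h=cv2.cvtColor(im,cv2.COLOR_RGB2HSV)
s=np.s_[250:300,295:345];m=(h[s][...,0]<18)&(h[s][...,1]>80);P=W[s][m];P=P[~np.isnan(P[:,0])]
P=P[abs(P-np.median(P,0)).max(1)<.012]
r=least_squares(lambda c:np.linalg.norm(P-c,axis=1)-.01,np.median(P,0)-[0,0,.008],loss='soft_l1',f_scale=.001)
print(len(P),r.x,abs(r.fun).mean(),observe()['eef_pos']); v,u=np.nonzero(m);print(u.min()+295,u.max()+295,v.min()+250,v.max()+250,ray((u.min()+u.max())/2+295,(v.min()+v.max())/2+250,K,T,.175))
```

```text
1235 [0.49185436 0.2936154  0.17134055] 0.00036081636002628696 [0.49368136 0.29335278 0.16931105]
303 339 253 294 [0.49361681 0.29354714 0.175     ]
```

Run:
```python
from h import *
R=[np.pi,0,-.419];S=[.5895,-.0443]
movep(S+[.12],R)
move_l(S+[.042],feed=.1);hold(.2);f0=observe()['ft_force']
hit=move_l(S+[.0265],feed=.02,max_force=2.0);o=observe();print(hit,o['eef_pos'],o['ft_force']-f0,o['opening'],o['time_s'])
im,d,K,T=grab('wrist');cv2.imwrite('pics/seat.png',cv2.resize(im[180:320,220:420],None,fx=3,fy=3)[:,:,::-1])
```

```text
True [ 0.58927638 -0.04428527  0.02859328] [-0.96372522  0.18613029  4.25035905] 0.017533344602768647 12.5833
```

View pics/seat.png

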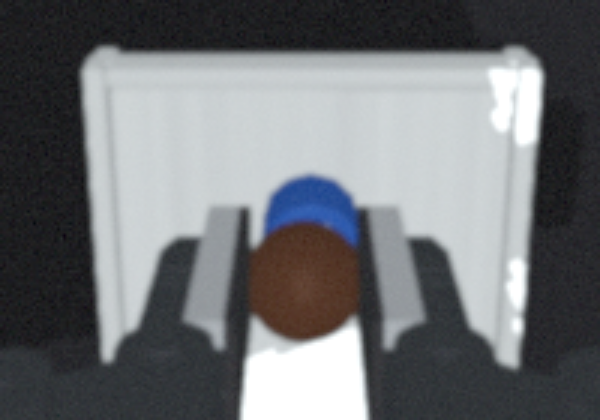

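The ball is on the ring (ball at (303,280), ring at (311,205) behind it). The contact height is about 0.7 mm high, so it is within roughly 1 mm of centre and will settle. Releasing and checking.

Run:
```python
from h import *
from scipy.optimize import least_squares
gripper_to(.024);hold(.1);gripper_to(.042)
p=observe()['eef_pos'];move_l([p[0],p[1],.12],feed=.12)
movep([.529-.0,-.0174,.30],[np.pi,0,-.419+np.pi/2]);hold(.2)
im,d,K,T=grab('wrist');W=pts(d,K,T);h=cv2.cvtColor(im,cv2.COLOR_RGB2HSV)
P=W[(W[...,2]>.06)&(W[...,2]<.095)&(h[...,0]>100)&(h[...,0]<130)&(h[...,1]>110)&(np.linalg.norm(W[...,:2]-[.529,-.017],axis=-1)<.06)]
print('bar',len(P),cv2.minAreaRect(P[:,:2].astype(np.float32)),np.median(P,0))
for nm,c in(('worn',[.5886,-.0439,.0324]),('new',[.4698,.0091,.0324])):
    Q=W[(np.linalg.norm(W-c,axis=-1)<.016)&(W[...,2]>.0335)]
    r=least_squares(lambda c:np.linalg.norm(Q-c,axis=1)-.01,c,loss='soft_l1',f_scale=.001);print(nm,len(Q),r.x,Q.max(0)[2])
print(observe()['time_s'],observe()['eef_pos'])
cv2.imwrite('pics/rel.png',im[:,:,::-1])
```

```text
bar 496 ((0.5288686156272888, -0.01734015718102455), (0.07180537283420563, 0.010769782587885857), 65.85122680664062) [ 0.52906041 -0.01655636  0.08053264]
worn 165 [ 0.58766327 -0.04371287  0.03059174] 0.041573578749591666
new 164 [0.46913478 0.00924331 0.03061137] 0.04148457352229362
15.8333 [ 0.52888425 -0.01743413  0.29937746]
```

View pics/rel.png

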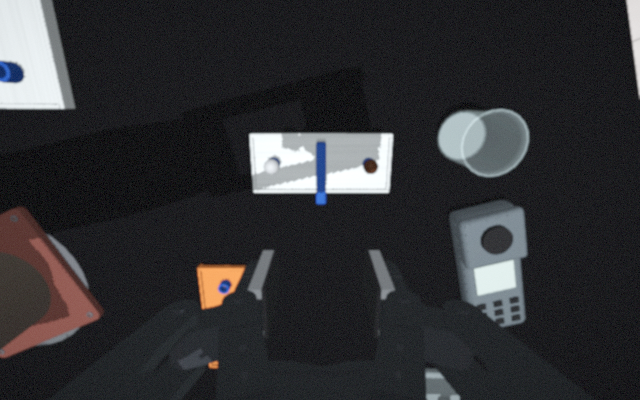

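Both balls sit at equal height on their seats (new at (271,165), worn at (370,165)), with the bar between them. Now gripping and lifting.

Run:
```python
from h import *
Y=np.pi/2-.4205;R=[np.pi,0,Y];C=[.529,-.0173]
move_l(C+[.14],feed=.2,rotation=R)
print(move_l(C+[.053],feed=.06,max_force=6));
gripper_to(.018);gripper_to(0,70);o=observe();print(o['opening'],o['grasp_force'],o['eef_pos'],o['ft_force'],o['time_s'])
if o['opening']>.009:
    p=o['eef_pos'];move_l([p[0],p[1],.09],feed=.03);hold(.2);o=observe();print(o['opening'],o['eef_pos'],o['ft_force'],o['torque'],o['time_s'])
    im,d,K,T=grab('side');cv2.imwrite('pics/lift.png',cv2.resize(im[180:290,240:420],None,fx=4,fy=4)[:,:,::-1])
```

```text
False
0.010657261303159114 68.90036344528198 [ 0.52916061 -0.01731339  0.0532382 ] [-0.87060433 -0.08854311  1.293065  ] 18.9583
0.011252096928425957 [ 0.52902616 -0.01731611  0.08981012] [ 0.68458248  0.27539707 -2.64680718] [-0.00568347 -0.02677022  0.03811566] 20.5417
```

View pics/lift.png

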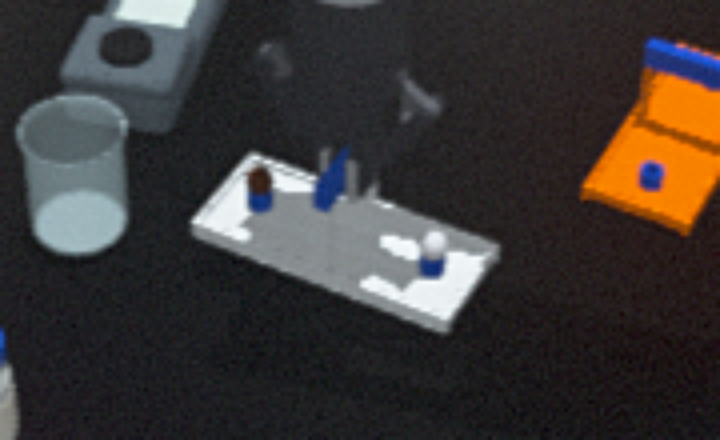

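The tray is lifted and looks level, with worn ball at (260,180) and new ball at (433,243), both on their seats. Carrying it to the screen.

Run:
```python
from h import *
from scipy.optimize import least_squares
p=observe()['eef_pos'];move_l([p[0],p[1],.1658],feed=.06)
move_l([.5596,-.3256,.1658],feed=.09,rotation=[np.pi,0,np.pi/2-.4623]);hold(.4)
o=observe();print(o['eef_pos'],o['tcp_rot'],o['opening'],o['grasp_force'],o['time_s'])
n0=np.array([.4463,.8949]);t=np.array([.895,-.4463]);mid=np.array([.5059,-.4332])
for n in('side','wrist','top'):
    im,d,K,T=grab(n);W=pts(d,K,T);h=cv2.cvtColor(im,cv2.COLOR_RGB2HSV)
    ctr=o['eef_pos'][:2]
    for nm,s in(('worn',.065),('new',-.065)):
        c=np.r_[ctr+t*s,.145]
        Q=W[(np.linalg.norm(W-c,axis=-1)<.017)&(W[...,2]>.1455)]
        if len(Q)<10: print(n,nm,'few',len(Q));continue
        r=least_squares(lambda c:np.linalg.norm(Q-c,axis=1)-.01,c,loss='soft_l1',f_scale=.001).x
        print(n,nm,len(Q),r.round(4),'dist',((r[:2]-mid)@n0).round(4),'along',((r[:2]-mid)@t).round(4))
    a=(W[...,:2]-ctr)@t;b=(W[...,:2]-ctr)@n0
    m=(abs(a)<.09)&(abs(b)<.035)&(W[...,2]>.115)&(W[...,2]<.1295)&(h[...,1]<60)
    A=np.c_[a[m],b[m],np.ones(m.sum())]
    if m.sum()>50: print(n,'plate',m.sum(),'slopes long/short, z',np.linalg.lstsq(A,W[m][:,2],rcond=None)[0].round(4))
    cv2.imwrite(f'pics/end_{n}.png',im[:,:,::-1])
```

```text
[ 0.55959564 -0.3255767   0.16579135] [-3.14157241e+00 -2.11209149e-06  1.10849428e+00] 0.010796911300795423 68.11915040016174 26.0
side worn 20 [ 0.6216 -0.3527  0.1429] dist 0.1237 along 0.0676
side new 22 [ 0.5049 -0.2962  0.1439] dist 0.1222 along -0.062
side plate 568 slopes long/short, z [ 0.0007 -0.0106  0.1219]
wrist worn 877 [ 0.618  -0.355   0.1431] dist 0.12 along 0.0654
wrist new 873 [ 0.5017 -0.2972  0.1432] dist 0.1198 along -0.0645
wrist plate 21998 slopes long/short, z [-0.0002  0.0013  0.1211]
top worn few 0
top new few 0
top plate 75 slopes long/short, z [0.0003 0.0082 0.1229]
```

View pics/end_side.png

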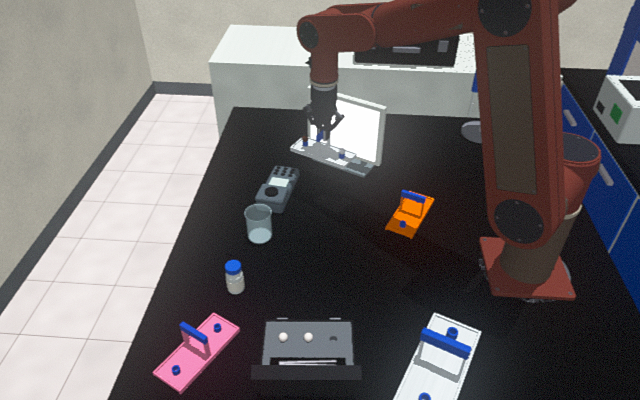

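The tray is held level and centred at 12 cm from the screen, with both balls on their seats and the two white balls still in the case.

```bash
python3 -c "
from plant import *
hold(1.0);o=observe();print(o['eef_pos'],o['opening'],abs(o['joint_velocities']).max(),o['time_s']);print(job_done())"
```

```text
[ 0.55959246 -0.32559695  0.16579859] 0.010904116467321914 0.002455833059370033 27.15
the job is handed in; nothing more can be done
None
```

I handed the job in at 27 s: the worn ball sits on the seat beside the new one, and the arm holds the tray still and level (within about 1°) in front of the screen, balls about 12 cm from it, centred and within about 2 mm of mid-height.

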